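# Dock the oil bottle

### The arm

A 7-joint arm with a two-finger parallel gripper is mounted at the origin on a cart in front of the work surface, level with it; the furniture and walls round the work are solid. World frame = base frame: x ahead of the robot, y to its left, z up, the work surface at z = 0. Lengths are in m, angles in rad, forces in N, time in s.
With the tool pointing down it reaches from about 0.425 to 1.025 m from the base axis. Payload 3.6 kg.
Tool frame: the origin (TCP) lies where the fingers leave the gripper's body, on its centre line; the fingertips stand 73 mm ahead of it and the grasp point (between the pads) lies 54 mm ahead of it (manip.grip_depth is the distance from the TCP to the grasp point, in m); x points along the fingers, y is the direction in which the jaws open and shut, and the axes are right-handed (so a half turn about x gives the same grasp; the last joint's range is limited). The gripper opens to 85 mm and grips with 20 to 120 N. Pads are 22 mm wide; open, the fingers measure 114 mm over their backs; the gripper's body (76 mm by 85 mm) begins 54 mm behind the grasp point. The pads swing forward as they close: fully open they stand 13 mm farther back than shut.
Start: joints at [-1.228, 0.591, 0.048, 1.609, -0.033, 0.943, -0.034], TCP at [0.306, 0.657, 0.304] pointing down, gripper open.
Joint ranges: [-2.69, 2.69], [-0.47, 2.24], [-1.27, 1.36], [0.19, 2.51], [-1.53, 4.68], [0.08, 2.07], [-3.09, 3.09]. Speed limits (rad/s): [2.57, 2.57, 3.14, 3.14, 3.14, 3.14, 3.14].

### API

Orientations are given as a unit quaternion [w, x, y, z].
In Python, from plant import manip gives the robot as it stands.
- The arm moves only by the tool play_rows, never from a script. Its argument "commands" is a list of rows, each an object with "offset": the shift along the tool's x, y, z in mm, a list of three; "dr": the turn, a rotation vector about the tool's x, y, z in degrees, a list of three; "hand": the finger opening in mm, from 0 to 85.4. A call has 1 to 20 rows; each row is the pose to reach, as a shift and turn from the pose commanded when the call began, along the tool's axes at that moment; what a row does not reach only later rows make up. A row lasts 1/10 s, in which the tool goes at most 50 mm and 8.59 degrees, less where a joint would pass 70% of its speed; a pose out of reach is approached as far as the arm can. A call with a gripper value outside its range is refused whole. The fingers move at their own pace and stop on an object; "force" is the grip in N (left out, the last holds). Time passes only in rows, so rows that repeat a pose let the fingers close. It gives the time, the measured TCP pose, the force and the opening at its end, in the units of the state.
- manip.sense(): the state, without advancing time (a new reading comes with each control period).
- manip.get_image(name): name is "side" or "top"; returns (picture, depth): 400x640x3 uint8, red, green, blue; 400x640 float32, m along the optical axis (not along the pixel's ray), 0 where there is no reading.
- manip.get_calibration(name): a dict with "fx", "fy", "cx", "cy" (pixels), "cam_to_world" (4x4, takes a point from camera to world coordinates). Camera axes: x right, y down, z forward; pixel columns grow to the right and rows downward; lengths in m; the calibration is good to about 2 mm. A picture is of the moment at which its call begins. get_calibration takes no time and is no camera call.
- manip.sign_off(): hands the job in, once; it reports no verdict.
The state is a dict: "time": time; "joint_pos": joint angles; "qd": joint speeds; "joint_efforts": joint torques, N m; "ee_pos": TCP position; "ee_rot": TCP orientation; "ft_force": force on the tool from outside, world axes, zero at the start; "ft_torque": the same for the moment, N m; "finger_gap": finger opening in m.
Only numpy, scipy, OpenCV 4.12 (cv2) and the standard library are available. Lean on these libraries where they do the work, as an engineer would, in place of code of your own. Each camera call takes 0.05 s, during which the arm holds its last target. There are 200 camera calls.

### The job

Push the oil bottle across the worktop into the open front of the low dark steel dock until it stands fully home against the back wall, pushing low so that it slides upright, never tipping it over or lifting it. Then push the dock's hinged keeper arm fully shut across the mouth behind the bottle. Leave the pot, tape measure and boxes round about where they are.

Things in the scene. Friction and masses are not known exactly. Their poses are not given: they have to be found in the camera images.
- oil_bottle: loose upright dropper bottle, cream body, yellow label, red pointed nozzle; 148 high; round body 45 across up to 85 height, narrower above; foot 38 across; 0.1 to 0.26 kg. Origin: centre of its underside; z up. Pushed higher than about 22 above the worktop it may tip. A hand held upright behind it meets its shoulder or nozzle: lean the hand back from the bottle by some 20 degrees
- dock: fixed low dock of dark sheet steel, no floor. Origin: on the worktop where the bottle's centre is when home; +x points inward to the back wall (push-in direction), z up. Walls 36 high, 4 thick; back wall's inner face at x = +22.5; side walls' inner faces at y = +/-31 back to x = -30, then flaring to y = +/-50 at x = -50. Screw flanges 5 high outside, to y = +/-56
- keeper (a joint): dark steel arm 8 thick, 118 long, 9 to 33 above the worktop, swinging level on an upright pin at the dock's mouth. 0 = shut on its stop: it lies along dock +y across the mouth, middle line at dock x = -58. Grows as it opens: the free end goes to dock -x, then to -y; stop at 2.3 rad. Starts 1.75 to 2.2 rad open; stays where left (about 0.4 N at its end moves it)
- keeper_tip (a point): centre of the rubber-covered free end (12 across) of the keeper arm, 112 from the hinge axis, 21 above the worktop; moves with the arm
- keeper_hinge (a point): on the keeper's hinge axis, at dock x = -58, y = -56, 21 above the worktop; the pin's top is 41 above the worktop
- grease_pot: bystander: white pot with a green lid, 54 across, 50 high; origin: centre of its underside
- tape_measure: bystander: flat round yellow tape measure, 64 across with a short tongue, 96 x 64 x 19 in all; origin: underside
- needle_box: bystander: flat red carton lying down, 44 x 64 x 14; origin: centre of its underside
- small_box: bystander: small white carton, 57 x 75 x 40; origin: centre of its underside
Mind the look-alikes: they are no part of the job. Of the things like the oil_bottle, leave any that is blue; of the rest the smaller one is meant. There is more than one size of the dock; the job needs the larger.

How it is judged:
On the way, in this order (a step that is already met when the one before it is completed fails the run):
1. the bottle stands home in the dock while the keeper is still open (x of oil_bottle in the frame of dock between -0.01 and 0.006 m and y of oil_bottle in the frame of dock between -0.014 and 0.014 m and angle between oil_bottle's own z axis and vertical below 0.1 rad and value of joint keeper above 1 rad), for 0.2 s.
2. the keeper is shut across the mouth behind the bottle (value of joint keeper below 0.12 rad), for 0.2 s.
At the end, for the whole second after the job is handed in: the bottle stands upright (within 0.1 rad), at rest, within 10 mm of the back wall, inside the dock; the keeper is shut to within 0.12 rad; the four bystanders are within 20 mm of where they were (x of oil_bottle in the frame of dock between -0.01 and 0.006 m and y of oil_bottle in the frame of dock between -0.014 and 0.014 m and angle between oil_bottle's own z axis and vertical below 0.1 rad and value of joint keeper below 0.12 rad and linear speed of oil_bottle below 0.02 m/s and distance of each of grease_pot, tape_measure, needle_box, small_box from where it was at the start of the episode below 0.02 m); the robot touches nothing.
It fails at once if the bottle leans more than 0.35 rad (angle between oil_bottle's own z axis and vertical above 0.35 rad).
It fails at once if the bottle is lifted more than 12 mm (height (world z) of oil_bottle above 0.012 m).
It fails at once if a bystander (pot, tape measure, red or white box) is moved more than 20 mm (distance of any of grease_pot, tape_measure, needle_box, small_box from where it was at the start of the episode above 0.02 m).
It also fails if it takes over 72 s, if anything falls off the work surface, if the arm or the gripper's body presses on something with over 40 N, if the wrist force passes 120 N, or if a joint passes its speed limit or range.

## Working session

There is one attempt and no reset: what is moved stays moved. The work goes in short steps, Python scripts to look and compute and a tool call to move; the robot and the scene stay as the last step left them, time stands still between calls to the robot, and variables do not carry over. Pictures are saved under pics/ and viewed, on a budget of 10 in all, crops included, one or two more only if the job needs it, and the job is handed in when it is done.

Besides the shell and the picture viewer there is one more tool, called after "Call:" as name(argument=value, ...) on one line, values as JSON. play_rows: Moves the arm, as the interface text tells. Its arguments: {"type":"object","properties":{"commands":{"type":"array","items":{"type":"object","properties":{"offset":{"type":"array","items":{"type":"number"}},"dr":{"type":"array","items":{"type":"number"}},"hand":{"type":"number"}}}},"force":{"type":"number"}},"required":["commands"]}

```bash
mkdir -p pics; ls; cat > h.py <<'E'
import numpy as np,cv2,pickle
from plant import manip
def grab(n):
    im,d=manip.get_image(n); c=manip.get_calibration(n)
    pickle.dump((im,d,c),open(f'{n}.pkl','wb')); return im,d,c
def load(n): return pickle.load(open(f'{n}.pkl','rb'))
def world(d,c):
    v,u=np.mgrid[0:d.shape[0],0:d.shape[1]]
    P=np.stack([(u-c['cx'])/c['fx']*d,(v-c['cy'])/c['fy']*d,d,np.ones_like(d)],-1)
    return (P@np.array(c['cam_to_world']).T)[...,:3]
def proj(p,c):
    q=np.linalg.inv(np.array(c['cam_to_world']))@np.append(p,1)
    return c['fx']*q[0]/q[2]+c['cx'],c['fy']*q[1]/q[2]+c['cy']
def save(n,im,s=1): cv2.imwrite('pics/'+n,cv2.resize(im[...,::-1],None,fx=s,fy=s,interpolation=cv2.INTER_CUBIC))
E
python3 - <<'E'
from h import *
for n in('top','side'):
    im,d,c=grab(n); save(n+'0.png',im,1.25); print(n,c['fx'],np.round(c['cam_to_world'],3).tolist())
s=manip.sense();print({k:np.round(v,3).tolist() for k,v in s.items()})
E
```

```text
pics
top 435.1104633801444 [[-0.015, -0.982, 0.186, 0.363], [-1.0, 0.01, -0.026, -0.077], [0.024, -0.187, -0.982, 1.054], [0.0, 0.0, 0.0, 1.0]]
side 479.90384339689734 [[0.959, -0.164, 0.233, 0.271], [-0.284, -0.615, 0.735, -0.985], [0.023, -0.771, -0.636, 0.845], [0.0, 0.0, 0.0, 1.0]]
{'time': 0.1, 'joint_pos': [-1.229, 0.592, 0.048, 1.61, -0.033, 0.943, -0.034], 'qd': [-0.001, -0.002, -0.001, -0.006, 0.0, 0.001, -0.001], 'joint_efforts': [0.005, -55.0, 1.553, -19.882, 0.01, 0.004, 0.0], 'ee_pos': [0.306, 0.657, 0.303], 'ee_rot': [0.69, 0.152, 0.691, -0.154], 'ft_force': [0.002, 0.681, 0.175], 'ft_torque': [0.003, 0.038, -0.047], 'finger_gap': 0.086}
```

View pics/top0.png

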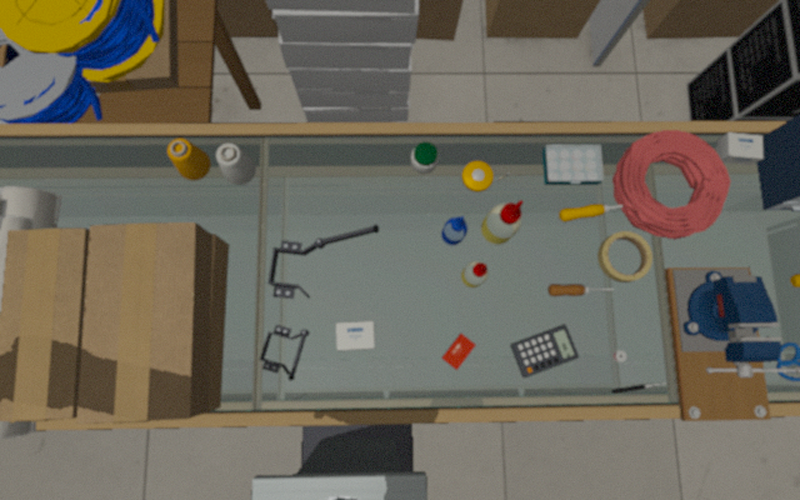

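View pics/side0.png

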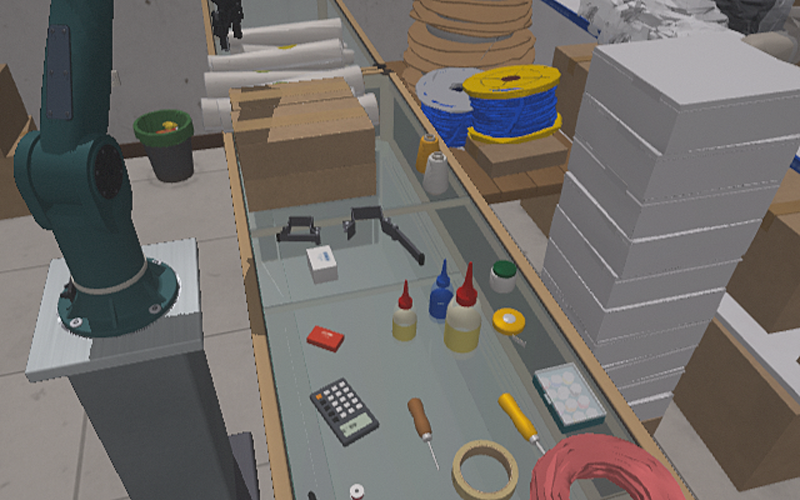

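The top view shows two docks at about (290,270) (larger, keeper arm ending at (376,228)) and (285,350) (smaller). There are three bottles: blue (455,230), large cream (502,222) and small cream (475,272). The task's bottle is the small cream one (not blue, and the smaller of the rest), and the task's dock is the upper, larger one. Next I'll measure these and confirm them in a crop.

```bash
cat > m.py <<'E'
from h import *
im,d,c=load('top'); W=world(d,c)
def pts(x0,y0,x1,y1,zl,zh):
    x0,y0,x1,y1=[int(t/1.25) for t in(x0,y0,x1,y1)]
    w=W[y0:y1,x0:x1].reshape(-1,3);i=im[y0:y1,x0:x1].reshape(-1,3).astype(int)
    m=(w[:,2]>zl)&(w[:,2]<zh); return w[m],i[m]
for n,b,zl,zh in[('bottle',(455,255,495,292),.02,.2),('big',(475,195,530,250),.02,.3),('blue',(438,210,470,248),.02,.2),('pot',(405,138,440,176),.03,.09),('tape',(458,155,515,196),.008,.05),('needle',(438,330,480,372),.007,.05),('small',(330,315,380,355),.025,.08)]:
    w,i=pts(*b,zl,zh); print(n,len(w),np.round(w.min(0),3),np.round(w.max(0),3),np.round(np.median(w,0),3))
w,i=pts(430,240,445,300,-1,1);print('table z',np.median(w[:,2]),np.percentile(w[:,2],[5,95]))
w,i=pts(255,230,385,305,.015,.06); m=i.max(1)<110
print('dock',len(w),m.sum(),np.round(w[m].min(0),3),np.round(w[m].max(0),3))
a=im[170:250,195:320]; b=im[140:245,340:440]
A=cv2.resize(a[...,::-1],(780,500),interpolation=cv2.INTER_CUBIC);cv2.imwrite('pics/dock.png',A)
si,sd,sc=load('side'); save('bot.png',si[200:300,290:410],5)
E
python3 m.py
```

```text
bottle 360 [ 0.492 -0.279  0.02 ] [ 0.535 -0.235  0.147] [ 0.508 -0.251  0.082]
big 848 [ 0.575 -0.339  0.021] [ 0.635 -0.276  0.209] [ 0.596 -0.298  0.115]
blue 360 [ 0.576 -0.244  0.02 ] [ 0.618 -0.2    0.149] [ 0.59  -0.217  0.081]
pot 376 [ 0.726 -0.196  0.03 ] [ 0.777 -0.143  0.053] [ 0.749 -0.169  0.047]
tape 491 [ 0.686 -0.341  0.009] [ 0.748 -0.247  0.022] [ 0.717 -0.277  0.016]
needle 399 [ 0.338 -0.259  0.007] [ 0.403 -0.195  0.017] [ 0.371 -0.226  0.013]
small 671 [ 0.377 -0.067  0.026] [0.428 0.003 0.045] [ 0.402 -0.032  0.039]
table z -0.0013344965675563536 [-0.00438592  0.00186409]
dock 480 476 [ 0.477 -0.075  0.015] [0.605 0.13  0.04 ]
```

View pics/dock.png

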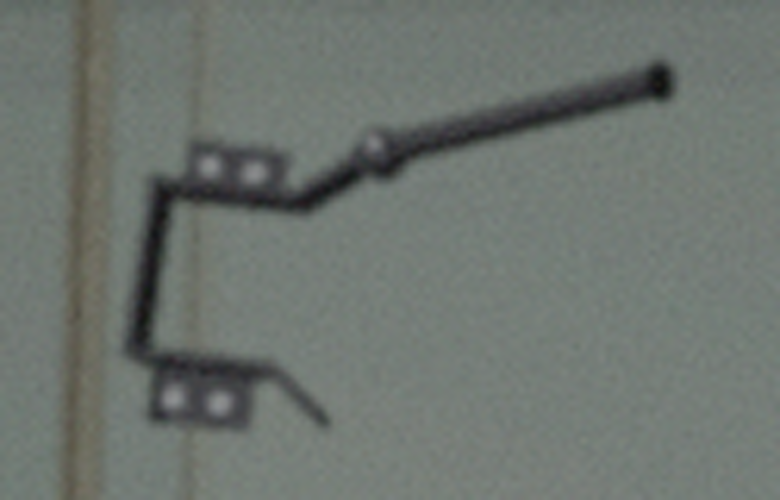

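View pics/bot.png

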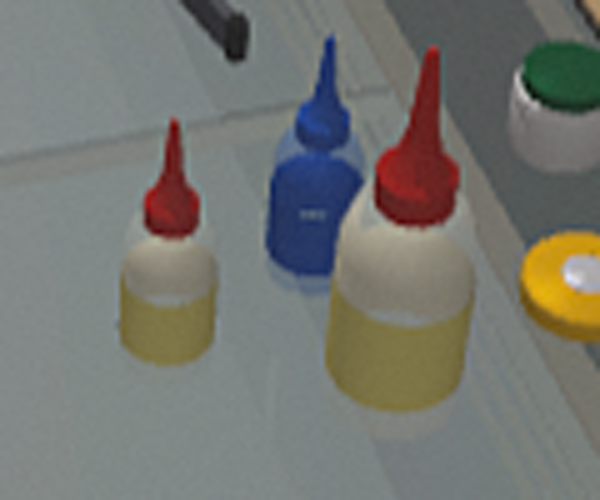

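The crops confirm both choices. The small cream bottle stands in front of the blue one, and the larger dock's keeper hinge is at crop (378,150). Now I'll fit the dock pose and the keeper angle.

```bash
cat > fit.py <<'E'
from m import *
from scipy.optimize import least_squares
w,i=pts(255,225,390,308,.012,.06); w=w[i.max(1)<120]
def seg(p,a,b):
    a=np.array(a);b=np.array(b);t=np.clip((p-a)@(b-a)/((b-a)@(b-a)),0,1); return np.hypot(*(p-a-t[:,None]*(b-a)).T)
V=[(-50,-52),(-31,-33),(24.5,-33),(24.5,33),(-31,33),(-50,52)]
def dist(q):
    c,s=np.cos(q[2]),np.sin(q[2]); p=(w[:,:2]-q[:2])@np.array([[c,-s],[s,c]])*1000
    h=(-58,-56); k=(h[0]-112*np.sin(q[3]),h[1]+112*np.cos(q[3]))
    return np.min([seg(p,V[j],V[j+1]) for j in range(5)]+[seg(p,h,k),seg(p,(-50,-52),h)],0)
best=min((least_squares(dist,[.53,.08,np.radians(83)+a,k],loss='soft_l1',f_scale=2,x_scale=[.01,.01,.1,.1]) for k in(1.7,1.9,2.1) for a in (-.1,0,.1)),key=lambda r:r.cost)
q=best.x; print('dock',q,'deg',np.degrees(q[2]),'mean res',dist(q).mean(),len(w))
R=np.array([[np.cos(q[2]),-np.sin(q[2])],[np.sin(q[2]),np.cos(q[2])]])
D=lambda x,y:np.round(q[:2]+R@np.array([x,y])/1000,4)
h=D(-58,-56);tip=D(-58-112*np.sin(q[3]),-56+112*np.cos(q[3]))
print('hinge',h,'tip',tip,'shut tip',D(-58,56),'mouth',D(-60,0))
b=np.array([.513,-.257]);print('bottle in dock',R.T@(b-q[:2])*1000, 'heading deg',np.degrees(np.arctan2(*(q[:2]-b)[::-1])))
o=im.copy()
for x,y in[*V,(0,0),(-58,-56),(-58,56)]:
    u=proj([*D(x,y),.036],c); cv2.circle(o,(round(u[0]),round(u[1])),1,(255,0,0))
save('fit.png',o[160:260,190:400],3.8)
E
python3 fit.py|tail -4
```

```text
dock 480 476 [ 0.477 -0.075  0.015] [0.605 0.13  0.04 ]
dock [0.53263488 0.10053394 1.43825964 1.94550791] deg 82.40620739765046 mean res 1.7732673516104955 547
hinge [0.5805 0.0356] tip [ 0.6073 -0.0731] shut tip [0.4695 0.0504] mouth [0.5247 0.0411]
bottle in dock [-356.99304652  -27.78507   ] heading deg 86.85661440590107
```

View pics/fit.png

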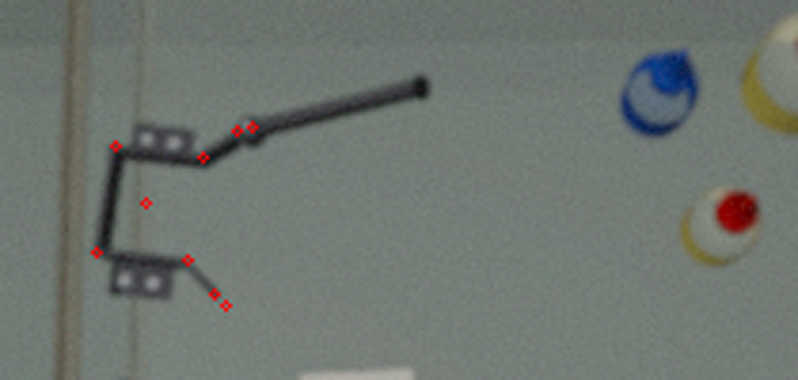

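```bash
cat > go.py <<'E'
import sys,numpy as np
from scipy.spatial.transform import Rotation as Ro
from plant import manip
O=np.array([.5326,.1005]);a=1.4383;u=np.array([np.cos(a),np.sin(a),0]);v=np.array([-u[1],u[0],0])
def dk(x,y,z): return np.array([*O,0])+(x*u+y*v)/1000+np.array([0,0,z/1000])
def ori(lean,f=u,side=1):
    f=np.array(f)/np.linalg.norm(f);l=np.radians(lean);t=np.sin(l)*f-np.cos(l)*np.array([0,0,1]);y=side*np.cross([0,0,1],f)
    return Ro.from_matrix(np.c_[t,y,np.cross(t,y)])
def cur():
    s=manip.sense();q=np.array(s['ee_rot']);return np.array(s['ee_pos']),Ro.from_quat(np.r_[q[1:],q[0]]),s
def cmd(p,R):
    P,C,_=cur();return (C.inv().apply(p-P)*1000).round(1),np.degrees((C.inv()*R).as_rotvec()).round(1)
def tip2tcp(tip,R,L=73): return tip-R.apply([L/1000,0,0])
E
python3 - <<'E'
from go import *
from h import *
P,C,s=cur();print(C.as_matrix().round(2))
im,d,c=load('top');W=world(d,c);m=(W[...,1]>.13)&(W[...,0]>.2)&(W[...,0]<.8)&(W[...,1]<.7);print('max z near box',np.percentile(W[m][:,2],99))
for sd in(1,-1):
    R=ori(30,side=sd);b=dk(-357-28.5-45,-28,9)
    p=tip2tcp(b,R);print(sd,'pre',p.round(3))
    for q in([.5,.25,.33],[*p[:2],.30],[*p[:2],p[2]]): print(cmd(np.array(q),R))
E
```

```text
[[-0.    0.42  0.91]
 [-0.    0.91 -0.42]
 [-1.   -0.    0.  ]]
max z near box 0.18494269421374718
1 pre [ 0.499 -0.366  0.072]
(array([ -26.5, -286.8,  347.7]), array([-104.6,  -20.7,   28.1]))
(array([   4.7, -845.9,  606.5]), array([-104.6,  -20.7,   28.1]))
(array([ 232.4, -845.4,  606.5]), array([-104.6,  -20.7,   28.1]))
-1 pre [ 0.499 -0.366  0.072]
(array([ -26.5, -286.8,  347.7]), array([70.8, 25.9, 19.1]))
(array([   4.7, -845.9,  606.5]), array([70.8, 25.9, 19.1]))
(array([ 232.4, -845.4,  606.5]), array([70.8, 25.9, 19.1]))
```

Call:
play_rows(commands=[{"offset":[-26,-287,348],"dr":[0,0,0],"hand":24},{"offset":[-26,-287,348],"dr":[0,0,0],"hand":24},{"offset":[-26,-287,348],"dr":[10,0,0],"hand":24},{"offset":[-26,-287,348],"dr":[17,0,0],"hand":24},{"offset":[-26,-287,348],"dr":[20,0,0],"hand":24},{"offset":[-26,-287,348],"dr":[25,0,0],"hand":24},{"offset":[-26,-287,348],"dr":[25,0,0],"hand":24},{"offset":[-26,-287,348],"dr":[25,0,0],"hand":24},{"offset":[-26,-287,348],"dr":[25,0,0],"hand":24},{"offset":[-26,-287,348],"dr":[25,0,0],"hand":24}])

```text
time: 1.1
ee_pos: [0.5037, 0.2413, 0.3304]
ee_rot: [0.64, 0.302, 0.638, -0.304]
ft_force: [-0.4, -0.2, -0.2]
finger_gap: 0.0241
```

```bash
python3 - <<'E'
from go import *
R=ori(30,side=-1);p=tip2tcp(dk(-357-28.5-45,-28,9),R)
for q in([*p[:2],.30],p): print(cmd(np.array(q),R))
E
```

```text
(array([  33. , -388.4,  466.9]), array([45.8, 28.6, 12.2]))
(array([ 260.8, -388.2,  465.8]), array([45.8, 28.6, 12.2]))
```

Call:
play_rows(commands=[{"offset":[33,-388,467],"dr":[46,28.6,12.2],"hand":24},{"offset":[33,-388,467],"dr":[46,28.6,12.2],"hand":24},{"offset":[33,-388,467],"dr":[46,28.6,12.2],"hand":24},{"offset":[33,-388,467],"dr":[46,28.6,12.2],"hand":24},{"offset":[33,-388,467],"dr":[46,28.6,12.2],"hand":24},{"offset":[33,-388,467],"dr":[46,28.6,12.2],"hand":24},{"offset":[33,-388,467],"dr":[46,28.6,12.2],"hand":24},{"offset":[33,-388,467],"dr":[46,28.6,12.2],"hand":24},{"offset":[33,-388,467],"dr":[46,28.6,12.2],"hand":24},{"offset":[33,-388,467],"dr":[46,28.6,12.2],"hand":24},{"offset":[33,-388,467],"dr":[46,28.6,12.2],"hand":24},{"offset":[33,-388,467],"dr":[46,28.6,12.2],"hand":24},{"offset":[33,-388,467],"dr":[46,28.6,12.2],"hand":24},{"offset":[33,-388,467],"dr":[46,28.6,12.2],"hand":24},{"offset":[33,-388,467],"dr":[46,28.6,12.2],"hand":24},{"offset":[33,-388,467],"dr":[46,28.6,12.2],"hand":24}])

```text
time: 2.7
ee_pos: [0.5043, -0.3543, 0.2969]
ee_rot: [0.329, 0.648, 0.577, -0.373]
ft_force: [1.0, 0.6, -0.1]
finger_gap: 0.0241
```

```bash
python3 - <<'E'
from go import *
R=ori(30,side=-1);p=tip2tcp(dk(-357-28.5-45,-28,9),R)
print(cmd(p,R),cmd(p+[0,0,.02],R))
P,C,s=cur();print(np.round(s['joint_pos'],2),s['time'])
E
```

```text
(array([187.6,  -3.3, 124.3]), array([ 0.5, -0.4,  0.6])) (array([170.3,  -3.4, 114.2]), array([ 0.5, -0.4,  0.6]))
[ 0.45  0.61  0.38  1.76 -0.65  1.27  1.03] 2.7
```

Call:
play_rows(commands=[{"offset":[0,-3,-10],"dr":[0,0,0],"hand":24},{"offset":[0,-3,0],"dr":[0,0,0],"hand":24},{"offset":[60,-3,40],"dr":[0,0,0],"hand":24},{"offset":[100,-3,66],"dr":[0,0,0],"hand":24},{"offset":[130,-3,86],"dr":[0,0,0],"hand":24},{"offset":[150,-3,100],"dr":[0,0,0],"hand":24},{"offset":[170,-3,114],"dr":[0,0,0],"hand":24},{"offset":[170,-3,114],"dr":[0,0,0],"hand":24},{"offset":[170,-3,114],"dr":[0,0,0],"hand":24}])

```text
time: 3.6
ee_pos: [0.4984, -0.3691, 0.0929]
ee_rot: [0.329, 0.649, 0.575, -0.374]
ft_force: [0.6, -0.4, 0.1]
finger_gap: 0.0242
```

```bash
python3 - <<'E'
from go import *
from h import *
R=ori(30,side=-1);p=tip2tcp(dk(-357-28.5-45,-28,9),R)
print(cmd(p,R)); P,C,s=cur();print(P,(C.apply([.073,0,0])+P))
im,d,c=grab('side');save('pre.png',im[170:340,260:460],3.5)
E
```

```text
(array([19.4, -0. ,  7.8]), array([ 0.4, -0.3,  0.5]))
[ 0.49838381 -0.36913983  0.09290419] [ 0.50261071 -0.33258588  0.02985705]
```

View pics/pre.png

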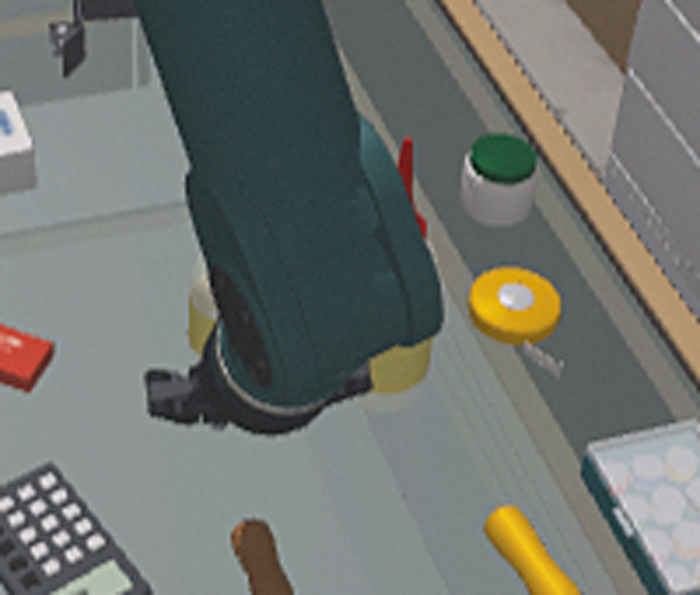

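The arm hides the gripper in this side view (wrist around (270,400)). No contact force shows, and nothing has been disturbed. Now I'll compute the final lowering and the push waypoints.

```bash
cat > wp.py <<'E'
from go import *
R=ori(30,side=-1)
def t(xb,yb,h=9): return tip2tcp(dk(xb-28.5,yb,h),R)
if __name__=='__main__':
    for a in((-402,-28),(-375,-28),(-358,-28),(-200,-10),(-100,0),(-60,0),(-5,0),(0,0)): print(a,*cmd(t(*a),R))
E
python3 wp.py
```

```text
(-402, -28) [20.4 -0.5  7.9] [ 0.4 -0.2  0.4]
(-375, -28) [ 34.   -0.3 -15.4] [ 0.4 -0.2  0.4]
(-358, -28) [ 42.5  -0.1 -30.1] [ 0.4 -0.2  0.4]
(-200, -10) [ 122.1  -16.5 -166.8] [ 0.4 -0.2  0.4]
(-100, 0) [ 172.5  -25.5 -253.3] [ 0.4 -0.2  0.4]
(-60, 0) [ 192.6  -25.1 -287.9] [ 0.4 -0.2  0.4]
(-5, 0) [ 220.2  -24.6 -335.4] [ 0.4 -0.2  0.4]
(0, 0) [ 222.8  -24.5 -339.7] [ 0.4 -0.2  0.4]
```

Call:
play_rows(commands=[{"offset":[10,-0.5,4],"dr":[0.4,-0.2,0.4],"hand":24},{"offset":[20,-0.5,8],"dr":[0.4,-0.2,0.4],"hand":24},{"offset":[20,-0.5,8],"dr":[0.4,-0.2,0.4],"hand":24},{"offset":[25,-0.5,0],"dr":[0.4,-0.2,0.4],"hand":24},{"offset":[30,-0.5,-8],"dr":[0.4,-0.2,0.4],"hand":24},{"offset":[34,-0.3,-15],"dr":[0.4,-0.2,0.4],"hand":24},{"offset":[38,-0.3,-22],"dr":[0.4,-0.2,0.4],"hand":24},{"offset":[42.5,-0.1,-30],"dr":[0.4,-0.2,0.4],"hand":24},{"offset":[47,-1,-38],"dr":[0.4,-0.2,0.4],"hand":24},{"offset":[50,-1.6,-43],"dr":[0.4,-0.2,0.4],"hand":24},{"offset":[50,-1.6,-43],"dr":[0.4,-0.2,0.4],"hand":24},{"offset":[50,-1.6,-43],"dr":[0.4,-0.2,0.4],"hand":24}])

```text
time: 4.85
ee_pos: [0.5042, -0.307, 0.0712]
ee_rot: [0.329, 0.651, 0.571, -0.376]
ft_force: [0.0, -0.0, -0.5]
finger_gap: 0.0241
```

```bash
cat > look.py <<'E'
from go import *
from h import *
import sys
im,d,c=grab('top');W=world(d,c);hs=cv2.cvtColor(im,cv2.COLOR_RGB2HSV)
# red nozzle of our bottle
m=((hs[...,0]<8)|(hs[...,0]>172))&(hs[...,1]>150)&(hs[...,2]>80)&(W[...,2]>.085)&(W[...,2]<.16)&(W[...,0]<.57)&(W[...,0]>.45)&(W[...,1]<.2)
w=W[m];top=w[w[:,2]>w[:,2].max()-.02] if len(w) else w
if len(w):
  for n,q in(('nozzle',w),('tip',top)):
    e=q.mean(0)[:2]-O;print(n,len(q),q.mean(0).round(3),'dock',(e@u[:2]*1000).round(1),(e@v[:2]*1000).round(1),'zmax',w[:,2].max().round(3))
P,C,s=cur();tp=C.apply([.073,0,0])+P;e=tp[:2]-O
print('tip centre dock',(e@u[:2]*1000).round(1),(e@v[:2]*1000).round(1),'z',tp[2].round(4),'F',np.round(s['ft_force'],2),'t',s['time'])
if len(sys.argv)>1:
    save(sys.argv[1],im[150:290,190:440],3.2)
E
python3 look.py push1.png; python3 wp.py
```

```text
nozzle 81 [ 0.507 -0.264  0.108] dock -364.5 -22.9 zmax 0.145
tip 10 [ 0.511 -0.243  0.135] dock -343.3 -23.6 zmax 0.145
tip centre dock -371.4 -25.5 z 0.0079 F [-0.35 -0.04 -0.07] t 4.9
(-402, -28) [-30.5   2.3  50.5] [-0.  -0.   0.1]
(-375, -28) [-17.    2.4  27.2] [-0.  -0.   0.1]
(-358, -28) [-8.5  2.4 12.5] [-0.  -0.   0.1]
(-200, -10) [  70.7  -15.6 -124.3] [-0.  -0.   0.1]
(-100, 0) [ 120.8  -25.6 -210.8] [-0.  -0.   0.1]
(-60, 0) [ 140.8  -25.6 -245.5] [-0.  -0.   0.1]
(-5, 0) [ 168.3  -25.6 -293.1] [-0.  -0.   0.1]
(0, 0) [ 170.8  -25.6 -297.4] [-0.  -0.   0.1]
```

View pics/push1.png

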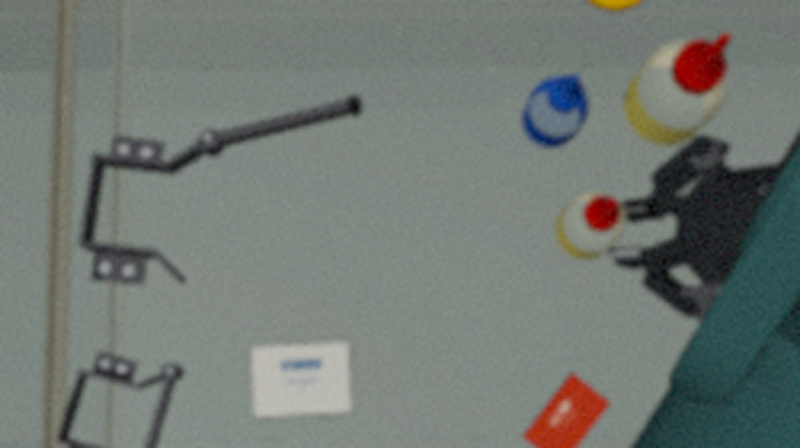

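The fingers are square behind the bottle (bottle (590,222), fingers (630,230)). The upper knuckle at (710,145) will pass close to the blue bottle at (555,112), so I'll measure that clearance first.

```bash
python3 - <<'E'
from wp import *
from h import *
im,d,c=load('top');W=world(d,c)
m=(im.max(2)<90)&(W[...,2]>.03)&(W[...,2]<.16)&(W[...,1]>-.36)&(W[...,1]<-.27)&(W[...,0]>.5)&(W[...,0]<.6)
w=W[m];k=np.argsort(-w[:,0])[:12];print(w[k].round(3)); print('hand offset TCP',cur()[0])
b=(W[...,2]>.02)&(W[...,0]>.565)&(W[...,0]<.62)&(W[...,1]>-.25)&(W[...,1]<-.19);print('blue minx',W[b].min(0),W[b].max(0))
P,C,s=cur()
for a in([-.015,.11,0],[-.015,.16,0],[-.012,.19,0],): print(a,C.inv().apply(a)*1000)
E
```

```text
[[ 0.567 -0.318  0.096]
 [ 0.566 -0.313  0.088]
 [ 0.565 -0.327  0.093]
 [ 0.564 -0.311  0.085]
 [ 0.564 -0.315  0.095]
 [ 0.564 -0.313  0.096]
 [ 0.564 -0.317  0.096]
 [ 0.564 -0.324  0.096]
 [ 0.564 -0.322  0.097]
 [ 0.564 -0.313  0.087]
 [ 0.564 -0.319  0.1  ]
 [ 0.563 -0.309  0.081]]
hand offset TCP [ 0.50411791 -0.30727902  0.07112238]
blue minx [ 0.57592268 -0.24404661  0.0204104 ] [ 0.617526   -0.19981636  0.14626197]
[-0.015, 0.11, 0] [ 53.65124455 -29.38058869 -92.64623557]
[-0.015, 0.16, 0] [  78.47841206  -35.97682294 -135.54263924]
[-0.012, 0.19, 0] [  93.56841737  -36.96078882 -161.62565193]
```

Call:
play_rows(commands=[{"offset":[4.8,-2.8,-8.4],"dr":[0,0,0],"hand":24},{"offset":[9.7,-5.6,-16.8],"dr":[0,0,0],"hand":24},{"offset":[14.6,-7.9,-25.2],"dr":[0,0,0],"hand":24},{"offset":[19.5,-10.2,-33.7],"dr":[0,0,0],"hand":24},{"offset":[24.4,-13,-42.1],"dr":[0,0,0],"hand":24},{"offset":[29.3,-15.9,-50.6],"dr":[0,0,0],"hand":24},{"offset":[34.2,-18.2,-59],"dr":[0,0,0],"hand":24},{"offset":[39.1,-20.5,-67.5],"dr":[0,0,0],"hand":24},{"offset":[44,-21.8,-76.1],"dr":[0,0,0],"hand":24},{"offset":[49,-23.1,-84.7],"dr":[0,0,0],"hand":24},{"offset":[54,-24.5,-93.2],"dr":[0,0,0],"hand":24},{"offset":[58.9,-25.8,-101.8],"dr":[0,0,0],"hand":24},{"offset":[63.9,-27.1,-110.4],"dr":[0,0,0],"hand":24},{"offset":[68.9,-28.4,-119],"dr":[0,0,0],"hand":24},{"offset":[73.9,-29.7,-127.6],"dr":[0,0,0],"hand":24},{"offset":[78.8,-31,-136.1],"dr":[0,0,0],"hand":24},{"offset":[81.3,-31.7,-140.4],"dr":[0,0,0],"hand":24},{"offset":[81.3,-31.7,-140.4],"dr":[0,0,0],"hand":24}])

```text
time: 6.7
ee_pos: [0.4941, -0.1408, 0.0712]
ee_rot: [0.328, 0.651, 0.572, -0.376]
ft_force: [0.4, 0.5, -1.5]
finger_gap: 0.0239
```

```bash
python3 look.py push2.png; python3 wp.py
```

```text
nozzle 78 [ 0.495 -0.134  0.109] dock -237.6 5.8 zmax 0.147
tip 9 [ 0.501 -0.079  0.142] dock -182.3 8.0 zmax 0.147
tip centre dock -208.3 6.2 z 0.008 F [ 0.8   0.44 -0.17] t 6.75
(-402, -28) [-112.3   33.8  191.6] [ 0.  -0.1  0.1]
(-375, -28) [-98.8  33.9 168.2] [ 0.  -0.1  0.1]
(-358, -28) [-90.2  33.9 153.5] [ 0.  -0.1  0.1]
(-200, -10) [-11.   16.1  16.8] [ 0.  -0.1  0.1]
(-100, 0) [ 39.2   6.2 -69.7] [ 0.  -0.1  0.1]
(-60, 0) [  59.3    6.2 -104.3] [ 0.  -0.1  0.1]
(-5, 0) [  86.8    6.3 -151.9] [ 0.  -0.1  0.1]
(0, 0) [  89.3    6.3 -156.2] [ 0.  -0.1  0.1]
```

View pics/push2.png

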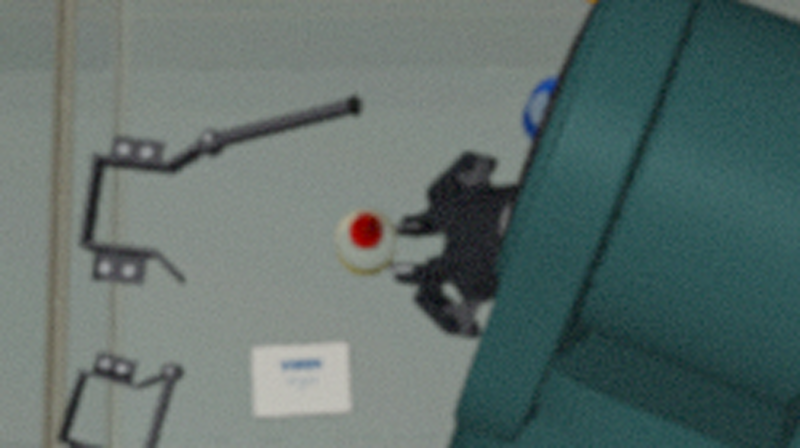

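The bottle is upright in the cradle at (365,235), and the blue bottle hasn't moved. I'll continue to the mouth.

Call:
play_rows(commands=[{"offset":[5,1,-9],"dr":[0,0,0],"hand":24},{"offset":[10,2,-18],"dr":[0,0,0],"hand":24},{"offset":[15,3,-27],"dr":[0,0,0],"hand":24},{"offset":[20,4,-35.5],"dr":[0,0,0],"hand":24},{"offset":[25,5,-44],"dr":[0,0,0],"hand":24},{"offset":[30,6,-53],"dr":[0,0,0],"hand":24},{"offset":[35,6.2,-62],"dr":[0,0,0],"hand":24},{"offset":[39.2,6.2,-69.7],"dr":[0,0,0],"hand":24},{"offset":[44.2,6.2,-78.3],"dr":[0,0,0],"hand":24},{"offset":[49.2,6.2,-87],"dr":[0,0,0],"hand":24},{"offset":[54.3,6.2,-95.7],"dr":[0,0,0],"hand":24},{"offset":[57.3,6.2,-100.8],"dr":[0,0,0],"hand":24},{"offset":[59.3,6.2,-104.3],"dr":[0,0,0],"hand":24},{"offset":[59.3,6.2,-104.3],"dr":[0,0,0],"hand":24}])

```text
time: 8.15
ee_pos: [0.5162, -0.0233, 0.072]
ee_rot: [0.329, 0.651, 0.571, -0.376]
ft_force: [-0.9, -0.0, -0.6]
finger_gap: 0.024
```

```bash
python3 look.py push3.png; python3 wp.py|tail -2
```

```text
nozzle 81 [ 0.515 -0.036  0.108] dock -137.8 -0.2 zmax 0.145
tip 10 [0.523 0.036 0.136] dock -65.4 1.4 zmax 0.145
tip centre dock -88.7 -0.0 z 0.0088 F [-0.45 -0.48 -0.06] t 8.2
(-5, 0) [ 27.5  -0.1 -48. ] [-0.  -0.1  0.1]
(0, 0) [ 30.   -0.1 -52.3] [-0.  -0.1  0.1]
```

View pics/push3.png

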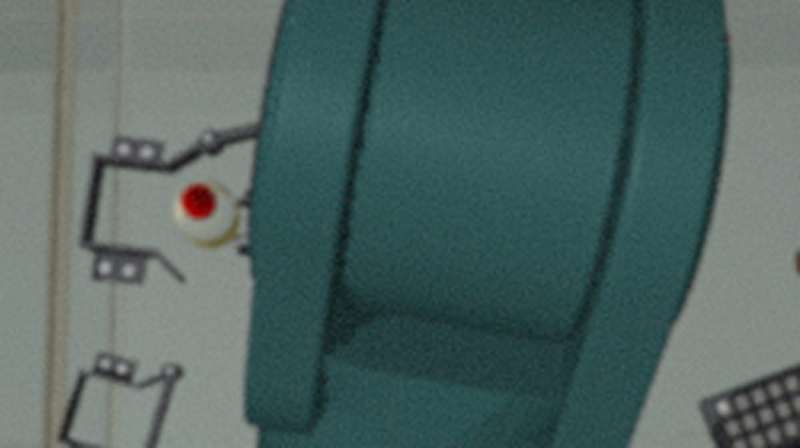

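The bottle is centred in the mouth at (205,210). Next I'll push it home slowly.

Call:
play_rows(commands=[{"offset":[5,0,-8.7],"dr":[0,0,0],"hand":24},{"offset":[10,0,-17.5],"dr":[0,0,0],"hand":24},{"offset":[15,0,-26.2],"dr":[0,0,0],"hand":24},{"offset":[19,0,-33],"dr":[0,0,0],"hand":24},{"offset":[22,0,-38.4],"dr":[0,0,0],"hand":24},{"offset":[24,0,-42],"dr":[0,0,0],"hand":24},{"offset":[25.5,0,-44.5],"dr":[0,0,0],"hand":24},{"offset":[27,0,-47],"dr":[0,0,0],"hand":24},{"offset":[28,0,-49],"dr":[0,0,0],"hand":24},{"offset":[28,0,-49],"dr":[0,0,0],"hand":24}])

```text
time: 9.2
ee_pos: [0.5237, 0.0321, 0.0723]
ee_rot: [0.329, 0.651, 0.571, -0.376]
ft_force: [-1.0, -1.1, -0.6]
finger_gap: 0.024
```

```bash
python3 look.py; python3 wp.py|tail -2
```

```text
nozzle 57 [ 0.518 -0.016  0.11 ] dock -117.7 -0.9 zmax 0.145
tip 12 [0.53  0.093 0.135] dock -8.1 1.6 zmax 0.145
tip centre dock -32.6 -0.1 z 0.0091 F [-0.2  -0.2  -0.79] t 9.25
(-5, 0) [-0.4 -0.2  0.7] [-0.  -0.   0.1]
(0, 0) [ 2.1 -0.2 -3.6] [-0.  -0.   0.1]
```

Call:
play_rows(commands=[{"offset":[0.5,0,-0.9],"dr":[0,0,0],"hand":24},{"offset":[1,0,-1.7],"dr":[0,0,0],"hand":24},{"offset":[1.5,0,-2.6],"dr":[0,0,0],"hand":24},{"offset":[2,0,-3.5],"dr":[0,0,0],"hand":24},{"offset":[2,0,-3.5],"dr":[0,0,0],"hand":24}])

```text
time: 9.75
ee_pos: [0.5242, 0.0361, 0.0723]
ee_rot: [0.329, 0.651, 0.571, -0.376]
ft_force: [0.1, -1.5, -0.7]
finger_gap: 0.0239
```

```bash
python3 look.py
```

```text
nozzle 46 [ 0.518 -0.022  0.112] dock -123.0 -1.2 zmax 0.148
tip 11 [0.531 0.096 0.139] dock -4.8 1.4 zmax 0.148
tip centre dock -28.5 -0.1 z 0.0091 F [ 0.25 -1.41 -0.23] t 9.8
```

Call:
play_rows(commands=[{"offset":[0.5,0,-0.9],"dr":[0,0,0],"hand":24},{"offset":[1,0,-1.7],"dr":[0,0,0],"hand":24},{"offset":[1.5,0,-2.6],"dr":[0,0,0],"hand":24},{"offset":[1.5,0,-2.6],"dr":[0,0,0],"hand":24}])

```text
time: 10.2
ee_pos: [0.5245, 0.0391, 0.0723]
ee_rot: [0.329, 0.651, 0.571, -0.376]
ft_force: [-0.3, -0.2, -0.5]
finger_gap: 0.0238
```

```bash
python3 look.py
```

```text
nozzle 35 [ 0.516 -0.034  0.111] dock -135.3 -1.6 zmax 0.146
tip 9 [0.531 0.099 0.137] dock -2.1 1.7 zmax 0.146
tip centre dock -25.4 -0.0 z 0.0091 F [ 0.14 -1.37 -1.21] t 10.25
```

Call:
play_rows(commands=[{"offset":[0.5,0,-0.9],"dr":[0,0,0],"hand":24},{"offset":[1,0,-1.7],"dr":[0,0,0],"hand":24},{"offset":[1,0,-1.7],"dr":[0,0,0],"hand":24}])

```text
time: 10.55
ee_pos: [0.5249, 0.041, 0.0723]
ee_rot: [0.329, 0.651, 0.571, -0.376]
ft_force: [-0.1, -1.6, -1.7]
finger_gap: 0.0234
```

```bash
python3 look.py home.png; python3 - <<'E'
from go import *
R=cur()[1]
for a in((-60,0,0),(-60,0,200)): print(cmd(cur()[0]+(a[0]*u+np.array([0,0,a[2]]))/1000,R))
E
```

```text
nozzle 32 [ 0.518 -0.02   0.11 ] dock -121.1 -1.2 zmax 0.144
tip 8 [0.531 0.101 0.137] dock 0.1 1.9 zmax 0.144
tip centre dock -23.5 -0.0 z 0.0091 F [-0.66 -0.07 -0.7 ] t 10.6
(array([-30. ,  -0. ,  51.9]), array([0., 0., 0.]))
(array([-203.2,   -0.3,  -48.2]), array([0., 0., 0.]))
```

View pics/home.png

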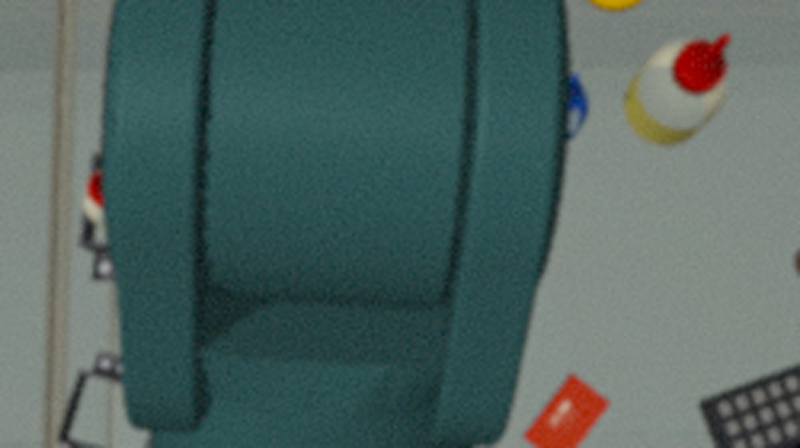

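The bottle is nearly hidden at (97,195), with the nozzle tip at dock x of about 0. I'll retreat straight back, then up, and check.

Call:
play_rows(commands=[{"offset":[-5,0,8.6],"dr":[0,0,0],"hand":24},{"offset":[-15,0,26],"dr":[0,0,0],"hand":24},{"offset":[-30,0,52],"dr":[0,0,0],"hand":24},{"offset":[-45,0,78],"dr":[0,0,0],"hand":24},{"offset":[-60,0,85],"dr":[0,0,0],"hand":0},{"offset":[-100,0,62],"dr":[0,0,0],"hand":0},{"offset":[-140,0,39],"dr":[0,0,0],"hand":0},{"offset":[-180,0,16],"dr":[0,0,0],"hand":0},{"offset":[-220,0,-7],"dr":[0,0,0],"hand":0},{"offset":[-260,0,-10],"dr":[0,0,0],"hand":0},{"offset":[-260,0,-10],"dr":[0,0,0],"hand":0}])

```text
time: 11.7
ee_pos: [0.5109, -0.0831, 0.3073]
ee_rot: [0.332, 0.654, 0.568, -0.375]
ft_force: [0.7, -0.6, 0.2]
finger_gap: -0.0
```

```bash
cat > kp.py <<'E'
from go import *
R=ori(20,side=-1)
def tip(k,r=95,ex=0,z=15):
    s=4+11*abs(np.cos(k))+14.5*abs(np.sin(k))+ex
    return tip2tcp(dk(-58-r*np.sin(k)-s*np.cos(k),-56+r*np.cos(k)-s*np.sin(k),z),R)
E
python3 look.py; python3 - <<'E'
from kp import *
P,C,s=cur();p=tip(1.95,ex=25);print(P,p)
print(cmd(np.array([*p[:2],P[2]]),R),cmd(p+[0,0,.05],R),cmd(p,R))
E
```

```text
nozzle 88 [0.523 0.027 0.107] dock -73.6 -0.6 zmax 0.144
tip 9 [0.532 0.1   0.135] dock -0.7 0.9 zmax 0.144
tip centre dock -147.0 -1.8 z 0.2417 F [ 0.45 -0.54 -0.45] t 11.75
[ 0.50983719 -0.08154609  0.30493637] [ 0.64548129 -0.06989584  0.08359756]
(array([ 15.3, 132.9, -25.4]), array([  0. , -10. ,  -0.3])) (array([163.8, 132.1,  60.2]), array([  0. , -10. ,  -0.3])) (array([207.1, 131.9,  85.1]), array([  0. , -10. ,  -0.3]))
```

Call:
play_rows(commands=[{"offset":[5,45,-8],"dr":[0,-5,0],"hand":0},{"offset":[10,90,-17],"dr":[0,-10,0],"hand":0},{"offset":[15,133,-25],"dr":[0,-10,0],"hand":0},{"offset":[15,133,-25],"dr":[0,-10,0],"hand":0},{"offset":[15,133,-25],"dr":[0,-10,0],"hand":0},{"offset":[50,133,-5],"dr":[0,-10,0],"hand":0},{"offset":[85,133,15],"dr":[0,-10,0],"hand":0},{"offset":[120,132,35],"dr":[0,-10,0],"hand":0},{"offset":[145,132,49],"dr":[0,-10,0],"hand":0},{"offset":[164,132,60],"dr":[0,-10,0],"hand":0},{"offset":[164,132,60],"dr":[0,-10,0],"hand":0}])

```text
time: 12.85
ee_pos: [0.6392, -0.0676, 0.1263]
ee_rot: [0.374, 0.615, 0.542, -0.435]
ft_force: [-0.3, 0.6, -0.1]
finger_gap: 0.0004
```

```bash
cat > kc.py <<'E'
from kp import *
import sys
P,C,s=cur();print(P.round(4),np.round(s['ft_force'],2),np.round(s['joint_pos'],2)); a,b,n=map(float,sys.argv[1:4])
print(cmd(tip(1.95,ex=25),R))
for k in np.linspace(a,b,int(n)): print(round(k,2),cmd(tip(k),R)[0].tolist())
E
python3 kc.py 1.95 .95 11; python3 look.py pk.png
```

```text
[ 0.6392 -0.0676  0.1263] [-0.32  0.62 -0.1 ] [ 0.03  0.75  0.19  1.9  -0.8   0.69  0.71]
(array([39.5,  7.1, 16. ]), array([-0.3, -0.1,  0.6]))
1.95 [36.6, -16.1, 24.8]
1.85 [34.9, -25.0, 29.8]
1.75 [33.5, -34.5, 33.9]
1.65 [32.5, -44.5, 37.0]
1.55 [31.8, -54.6, 39.1]
1.45 [31.5, -63.2, 40.4]
1.35 [31.4, -72.0, 40.9]
1.25 [31.6, -81.1, 40.7]
1.15 [32.1, -90.3, 39.5]
1.05 [33.0, -99.4, 37.5]
0.95 [34.2, -108.5, 34.6]
nozzle 6 [ 0.456 -0.693  0.087] dock -796.3 -28.8 zmax 0.09
tip 6 [ 0.456 -0.693  0.087] dock -796.3 -28.8 zmax 0.09
tip centre dock -127.5 -128.9 z 0.0597 F [ 1.03 -0.14 -0.04] t 12.9
```

View pics/pk.png

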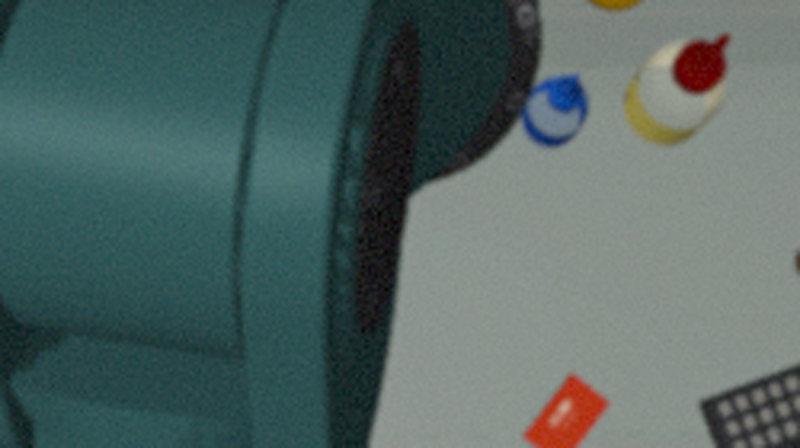

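The arm hides the keeper here. The blue bottle (555,110) and the others haven't moved, so I'll carry on from the measured poses.

Call:
play_rows(commands=[{"offset":[20,7,8],"dr":[0,0,0.3],"hand":0},{"offset":[39.5,7,16],"dr":[0,0,0.6],"hand":0},{"offset":[39.5,7,16],"dr":[0,0,0.6],"hand":0},{"offset":[38,-4,20],"dr":[0,0,0.6],"hand":0},{"offset":[36.6,-16,24.8],"dr":[0,0,0.6],"hand":0},{"offset":[35,-25,29.8],"dr":[0,0,0.6],"hand":0},{"offset":[33.5,-34.5,34],"dr":[0,0,0.6],"hand":0},{"offset":[32.5,-44.5,37],"dr":[0,0,0.6],"hand":0},{"offset":[31.8,-54.6,39],"dr":[0,0,0.6],"hand":0},{"offset":[31.5,-63,40.4],"dr":[0,0,0.6],"hand":0},{"offset":[31.4,-72,41],"dr":[0,0,0.6],"hand":0},{"offset":[31.6,-81,40.7],"dr":[0,0,0.6],"hand":0},{"offset":[32.1,-90.3,39.5],"dr":[0,0,0.6],"hand":0},{"offset":[33,-99.4,37.5],"dr":[0,0,0.6],"hand":0},{"offset":[34.2,-108.5,34.6],"dr":[0,0,0.6],"hand":0},{"offset":[34.2,-108.5,34.6],"dr":[0,0,0.6],"hand":0}])

```text
time: 14.5
ee_pos: [0.5314, -0.0724, 0.0862]
ee_rot: [0.379, 0.618, 0.538, -0.43]
ft_force: [-0.3, -0.4, -0.8]
finger_gap: -0.0001
```

```bash
python3 kc.py .95 -.1 15; python3 look.py
```

```text
[ 0.5314 -0.0724  0.0862] [-0.33 -0.4  -0.83] [ 0.18  0.74  0.03  2.14 -0.95  0.46  0.97]
(array([  9.2, 112.7, -15.7]), array([-0. , -0.1, -0.4]))
0.95 [1.9, -2.8, 2.4]
0.88 [2.9, -9.5, -0.5]
0.8 [4.1, -16.0, -3.9]
0.72 [5.5, -22.3, -7.8]
0.65 [7.1, -28.3, -12.2]
0.57 [8.8, -33.9, -17.2]
0.5 [10.8, -39.2, -22.6]
0.42 [12.9, -44.0, -28.4]
0.35 [15.2, -48.3, -34.7]
0.28 [17.6, -52.1, -41.3]
0.2 [20.1, -55.4, -48.3]
0.12 [22.8, -57.9, -55.6]
0.05 [25.5, -59.9, -63.1]
-0.03 [28.1, -61.2, -70.1]
-0.1 [30.2, -62.0, -75.9]
nozzle 83 [0.526 0.061 0.109] dock -39.7 1.0 zmax 0.145
tip 10 [0.531 0.1   0.135] dock -0.8 1.3 zmax 0.145
tip centre dock -146.9 -23.3 z 0.0177 F [ 0.53  0.01 -0.24] t 14.55
```

Call:
play_rows(commands=[{"offset":[2.9,-9.5,-0.5],"dr":[0,0,-0.4],"hand":0},{"offset":[4.1,-16,-3.9],"dr":[0,0,-0.4],"hand":0},{"offset":[5.5,-22.3,-7.8],"dr":[0,0,-0.4],"hand":0},{"offset":[7.1,-28.3,-12.2],"dr":[0,0,-0.4],"hand":0},{"offset":[8.8,-33.9,-17.2],"dr":[0,0,-0.4],"hand":0},{"offset":[10.8,-39.2,-22.6],"dr":[0,0,-0.4],"hand":0},{"offset":[12.9,-44,-28.4],"dr":[0,0,-0.4],"hand":0},{"offset":[15.2,-48.3,-34.7],"dr":[0,0,-0.4],"hand":0},{"offset":[17.6,-52.1,-41.3],"dr":[0,0,-0.4],"hand":0},{"offset":[20.1,-55.4,-48.3],"dr":[0,0,-0.4],"hand":0},{"offset":[22.8,-57.9,-55.6],"dr":[0,0,-0.4],"hand":0},{"offset":[24.2,-58.9,-59.5],"dr":[0,0,-0.4],"hand":0},{"offset":[25.5,-59.9,-63.1],"dr":[0,0,-0.4],"hand":0},{"offset":[25.5,-59.9,-63.1],"dr":[0,0,-0.4],"hand":0}])

```text
time: 15.95
ee_pos: [0.4831, 0.0027, 0.0835]
ee_rot: [0.378, 0.617, 0.54, -0.431]
ft_force: [-0.6, 0.4, 0.2]
finger_gap: 0.0
```

```bash
python3 kc.py .05 -.1 4; python3 look.py|tail -1
```

```text
[0.4831 0.0027 0.0835] [-0.59  0.41  0.16] [ 0.17  0.72 -0.14  2.28 -1.12  0.29  1.04]
(array([-17.3, 170.6,  47.5]), array([ 0. , -0.1, -0.1]))
0.05 [-0.1, -1.9, -0.1]
-0.0 [1.7, -2.8, -5.2]
-0.05 [3.1, -3.5, -9.0]
-0.1 [4.6, -4.0, -12.9]
tip centre dock -78.8 35.9 z 0.0149 F [-0.11  0.96 -0.69] t 16.0
```

Call:
play_rows(commands=[{"offset":[0.6,-2,-1.8],"dr":[0,0,0],"hand":0},{"offset":[1.2,-2,-3.5],"dr":[0,0,0],"hand":0},{"offset":[1.7,-2,-5.2],"dr":[0,0,0],"hand":0},{"offset":[2.1,-2,-6.2],"dr":[0,0,0],"hand":0},{"offset":[2.1,-2,-6.2],"dr":[0,0,0],"hand":0}])

```text
time: 16.5
ee_pos: [0.4821, 0.009, 0.0836]
ee_rot: [0.378, 0.617, 0.539, -0.431]
ft_force: [-0.1, 0.8, -0.7]
finger_gap: 0.0
```

```bash
python3 kc.py 0 -.1 3; python3 look.py; python3 - <<'E'
from go import *
P,C,s=cur()
print((C.inv().apply(-.03*u)*1000).round(1),(C.inv().apply(-.08*u+[0,0,.2])*1000).round(1))
E
```

```text
[0.4821 0.009  0.0836] [-0.12  0.85 -0.67] [ 0.17  0.72 -0.15  2.28 -1.13  0.28  1.03]
(array([-19.1, 172.4,  53.2]), array([ 0. , -0. , -0.1]))
0.0 [-0.2, -1.0, 0.6]
-0.05 [1.2, -1.7, -3.3]
-0.1 [2.6, -2.2, -7.1]
nozzle 90 [0.524 0.029 0.108] dock -71.9 -0.4 zmax 0.145
tip 13 [0.531 0.1   0.134] dock -0.3 1.7 zmax 0.145
tip centre dock -72.4 37.8 z 0.015 F [ 0.26  0.02 -0.16] t 16.55
[-10.3   0.   28.2] [-215.3    0.4    6.6]
```

Call:
play_rows(commands=[{"offset":[0.4,0,-0.9],"dr":[0,0,0],"hand":0},{"offset":[0.7,0,-1.9],"dr":[0,0,0],"hand":0},{"offset":[1,0,-2.8],"dr":[0,0,0],"hand":0},{"offset":[1,0,-2.8],"dr":[0,0,0],"hand":0}])

```text
time: 16.95
ee_pos: [0.4825, 0.0119, 0.0836]
ee_rot: [0.378, 0.617, 0.539, -0.431]
ft_force: [-0.2, 0.1, -0.2]
finger_gap: -0.0002
```

Call:
play_rows(commands=[{"offset":[0.4,0,-0.9],"dr":[0,0,0],"hand":0},{"offset":[0.7,0,-1.9],"dr":[0,0,0],"hand":0},{"offset":[0.7,0,-1.9],"dr":[0,0,0],"hand":0}])

```text
time: 17.25
ee_pos: [0.4827, 0.0128, 0.0835]
ee_rot: [0.378, 0.617, 0.538, -0.432]
ft_force: [-0.7, -4.0, 2.6]
finger_gap: 0.0002
```

Call:
play_rows(commands=[{"offset":[0.4,0,-1],"dr":[0,0,0],"hand":0},{"offset":[0.4,0,-1],"dr":[0,0,0],"hand":0},{"offset":[0.4,0,-1],"dr":[0,0,0],"hand":0}])

```text
time: 17.55
ee_pos: [0.4827, 0.013, 0.0835]
ee_rot: [0.379, 0.617, 0.538, -0.432]
ft_force: [-1.2, -5.9, 3.8]
finger_gap: 0.0
```

Call:
play_rows(commands=[{"offset":[-3,0,8],"dr":[0,0,0],"hand":0},{"offset":[-10,0,28],"dr":[0,0,0],"hand":0},{"offset":[-18,0,50],"dr":[0,0,0],"hand":0},{"offset":[-60,0,50],"dr":[0,0,0],"hand":0},{"offset":[-105,0,40],"dr":[0,0,0],"hand":0},{"offset":[-150,0,30],"dr":[0,0,0],"hand":0},{"offset":[-190,0,70],"dr":[0,0,0],"hand":0},{"offset":[-220,0,110],"dr":[0,0,0],"hand":0},{"offset":[-240,0,150],"dr":[0,0,0],"hand":0},{"offset":[-240,0,190],"dr":[0,0,0],"hand":0},{"offset":[-240,0,190],"dr":[0,0,0],"hand":0}])

```text
time: 18.65
ee_pos: [0.4458, -0.2512, 0.2436]
ee_rot: [0.377, 0.619, 0.535, -0.435]
ft_force: [-0.3, 0.9, 1.1]
finger_gap: 0.0002
```

```bash
python3 look.py fin.png; python3 fit.py|tail -3; sed -i 's/(475,195,530,250)/(475,195,530,250)/' m.py; python3 m.py
```

```text
nozzle 85 [0.525 0.044 0.108] dock -57.5 0.3 zmax 0.144
tip 11 [0.531 0.1   0.135] dock -0.4 1.7 zmax 0.144
tip centre dock -331.5 39.4 z 0.1749 F [-0.55  0.83  0.19] t 18.7Traceback (most recent call last):
  File "fit.py", line 1, in <module>
    from m import *
  File "m.py", line 8, in <module>
    w,i=pts(*b,zl,zh); print(n,len(w),np.round(w.min(0),3),np.round(w.max(0),3),np.round(np.median(w,0),3))
                                               ~~~~~^^^
    return umr_minimum(a, axis, None, out, keepdims, initial, where)
ValueError: zero-size array to reduction operation minimum which has no identity
Traceback (most recent call last):
  File "m.py", line 8, in <module>
    w,i=pts(*b,zl,zh); print(n,len(w),np.round(w.min(0),3),np.round(w.max(0),3),np.round(np.median(w,0),3))
                                               ~~~~~^^^
ValueError: zero-size array to reduction operation minimum which has no identity
```

View pics/fin.png

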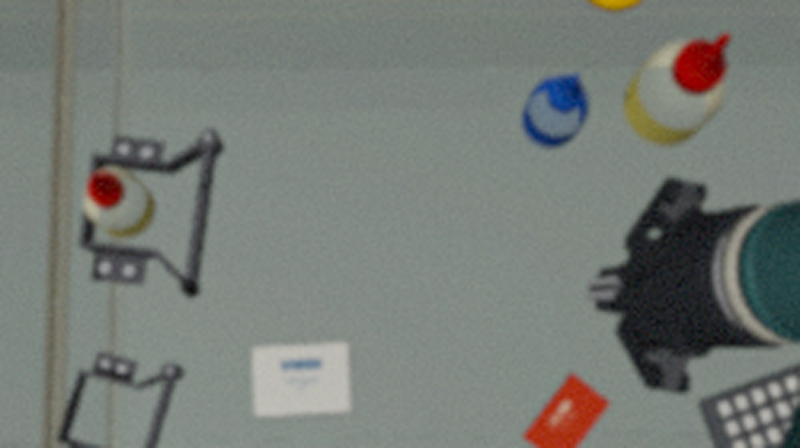

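The picture shows the bottle home at (118,200), and the keeper shut from (210,145) to (190,288), parallel to the back wall. One last numeric check, then I'll hand in.

```bash
python3 - <<'E'
from go import *
from h import *
im,d,c=load('top');W=world(d,c)
for n,b,zl,zh in[('pot',(405,138,440,176),.03,.09),('tape',(458,155,515,196),.008,.05),('needle',(438,330,480,372),.007,.05),('small',(330,315,380,355),.025,.08)]:
    x0,y0,x1,y1=[int(t/1.25) for t in b];w=W[y0:y1,x0:x1].reshape(-1,3);w=w[(w[:,2]>zl)&(w[:,2]<zh)];print(n,np.median(w,0).round(3))
p=(W[...,:2]-O)@np.c_[u[:2],v[:2]]*1000;m=(W[...,2]>.018)&(W[...,2]<.045)&(p[...,0]<-50)&(p[...,0]>-90)&(p[...,1]>-40)&(p[...,1]<55)
f=np.polyfit(p[m][:,1],p[m][:,0],1);print('keeper angle',-np.arctan(f[0]),'x mid',f[1],m.sum())
print(manip.sense()['ft_force'])
if abs(f[0])<.09: print(manip.sign_off())
E
```

```text
pot [ 0.748 -0.169  0.048]
tape [ 0.717 -0.277  0.016]
needle [ 0.371 -0.226  0.013]
small [ 0.402 -0.032  0.039]
keeper angle 0.005943993805127657 x mid -57.26270869733042 161
[-0.54728756  0.8252286   0.18898989]
the job is handed in; nothing more can be done
None
```

The bottle is home in the larger dock, the keeper is shut behind it, and I have handed the job in at about 18.7 s of the 72 s allowed. The sign-off gives no verdict, so these are my own last checks.

- **Bottle:** I pushed the small cream bottle low with two fingers and the hand leaned back, swinging slightly wide of the blue bottle. Its nozzle tip last measured at dock x ≈ -0.4 mm, y ≈ 1.7 mm, and 144 mm high, which is upright and well inside the limits.
- **Keeper:** I pushed it along its arc until it met its stop with about 6 N. It measured about 0.006 rad from shut, with its middle line at dock x = -57.3 mm.
- **Bystanders:** the pot, tape measure and both boxes read within about 1 mm of where they started.
- **Robot:** the arm was clear, and the force reading was only noise.

**Checks that failed or disagreed:**
- I saw no clear rise in force when the bottle reached the back wall, so "home" rests on the camera measurement.
- The centroid of the whole red nozzle was thrown off by stray red pixels elsewhere, so I used only the nozzle's top points.
- The re-run of my dock fit on the last picture failed with a script error, so I measured the keeper with a line fit instead.
- I viewed 12 pictures, two over the budget of 10.

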